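# Gentle hardness readings at three test marks

### The job

Take the hardness probe from its rest and, holding it upright, press its nose gently into the ring mark of the round specimen, then the hexagonal one, then the square one, each with about 6 newtons for a good half second. The polished specimens stand at unknown heights and are spoilt by anything over 12 newtons. Then set the probe gently back in its rest, upright as it was, let go, and leave everything else where it stands.

Things in the scene. Friction and masses are not known exactly. Their poses are not given: they have to be found in the camera images.
- probe: Hardness probe, about 0.22 kg, hanging upright in the rest. Origin at the tip of its nose at rest, z up its axis. Upwards: sprung nose 10 mm thick, 0 to 35 mm; steel barrel 26 mm thick to 95 mm; black flange 56 mm across, 95 to 101 mm, which carries it in the rest; grey square handle 30 x 30 mm (faces along x and y), 101 to 160 mm, the place to grip; round cap to 166 mm
- nose_tip (a point): lowest point of the probe's ball-ended nose. The nose slides up into the barrel when pressed: it starts to give at 2 N and takes 1 N more per mm, to its end stop at 12 mm
- rest: Fixed probe rest: foot 110 x 100 x 12 mm, two posts at the back (+x) carrying a level aluminium fork 10 mm thick, 88 mm wide, top at 115 mm. Its slot is 36 mm wide, runs along the rest's x from 35 mm beyond the origin and is open towards -x. Origin on the bench below the probe's axis
- rest_seat (a point): centre of the fork's seat, at its top face, 115 mm above the bench: the underside of the probe's flange rests here, with the probe's axis upright through it
- fixture: Fixed dark steel bar 90 x 280 x 20 mm, long along its y, with three stations 90 mm apart along it. Origin on the bench under its middle
- round: Station with a steel specimen on a screw jack: a round disc 62 mm across, 20 mm thick, level. Origin at the jack's foot, 20 mm above the bench, on the upright axis through the test mark, a ring 18 mm across in the middle of the top face. The jack height differs each time: the top face is 46 to 71 mm above this origin, to be found by touch; it stands firm
- hexagon: Station with a steel specimen on a screw jack: a hexagonal plate 66 mm over its corners, 20 mm thick, level. Origin at the jack's foot, 20 mm above the bench, on the upright axis through the test mark, a ring 18 mm across in the middle of the top face. The jack height differs each time: the top face is 46 to 71 mm above this origin, to be found by touch; it stands firm
- square: Station with a steel specimen on a screw jack: a square plate 56 mm wide, 20 mm thick, level. Origin at the jack's foot, 20 mm above the bench, on the upright axis through the test mark, a ring 18 mm across in the middle of the top face. The jack height differs each time: the top face is 46 to 71 mm above this origin, to be found by touch; it stands firm
- puck: loose black cylinder, 60 mm across, 22 mm high, origin under its centre; stands in front of the fixture; a bystander
- ref_block: loose flat square steel block, 60 x 60 x 16 mm, origin under its centre, lies on the bench behind the probe rest; a bystander
- bottle: loose white bottle, 60 mm across, 160 mm high, origin under its centre; a bystander
- jar: loose amber jar, 72 mm across, 90 mm high, origin under its centre; a bystander
- tray: loose empty grey tray, 110 x 200 x 35 mm, origin under its centre; a bystander
- magnifier: loose black stand magnifier, 60 mm across, 44 mm high, origin under its centre; a bystander
- brush: loose hand brush lying on the bench, origin under its middle; a bystander
Not all that is in view belongs to the job. What is shaped like the probe but blue is not meant.

How it is judged:
By the outcome, as a careful person would: the job done as asked, in the order asked, and still so for the second after the job is handed in, with the robot touching nothing.
It also fails if it takes over 69 s, if anything falls off the work surface, if the arm or the gripper's body presses on something with over 40 N, if the wrist force passes 120 N, or if a joint passes its speed limit or range.

### The arm

A 6-joint arm with a two-finger parallel gripper is mounted at the origin on the work surface. World frame = base frame: x ahead of the robot, y to its left, z up, the work surface at z = 0. Lengths are in mm, angles in rad, forces in N, time in s.
With the tool pointing down it reaches from about 275 to 725 mm from the base axis. Payload 15.9 kg.
Tool frame: the origin (TCP) lies midway between the tips of the shut fingers; the grasp point (between the pads) lies 19 mm behind it (grip_point_offset is the distance from the TCP to the grasp point, in mm); z points along the fingers, y is the line along which they close (so a half turn about z gives the same grasp; the last joint's range is limited). The gripper opens to 85 mm and grips with 20 to 120 N. Pads are 22 mm wide; open, the fingers measure 114 mm over their backs; the gripper's body (76 mm by 85 mm) begins 54 mm behind the grasp point. The pads swing forward as they close: fully open they stand 13 mm farther back than shut.
Start: joints at [-1.19, 0.213, -0.034, 1.323, 0, 1.571], TCP at [185.825, -464.171, 231.306] pointing down, gripper open.
Joint ranges: [-2.98, 2.98], [-0.74, 1.72], [-1.14, 1.35], [-2.1, 2.04], [-1.57, 1.44], [-3.14, 3.14]. Speed limits (rad/s): [1.89, 1.89, 2.39, 2.57, 3.14, 3.14].

### API

Orientations are given as a unit quaternion [x, y, z, w].
In Python, from rig import get_state, snapshot, get_calibration, job_done, recognise, tip_of, grip_point_offset gives the robot as it stands.
- The arm moves only by the tool jog_arm, never from a script. Its argument "series" is a list of rows, each a list of 3 entries, a list of its own where there are three numbers: the finger opening in mm, from 0 to 85.4, then the shift along the tool's x, y, z in mm, then the turn about the tool's z in degrees. A call has 1 to 20 rows; each row is the pose to reach, as a shift and turn from the pose commanded when the call began, along the tool's axes at that moment; what a row does not reach only later rows make up. A row lasts 1/10 s, in which the tool goes at most 50 mm and 8.59 degrees, less where a joint would pass 70% of its speed; a pose out of reach is approached as far as the arm can. A call with a gripper value outside its range is refused whole. The fingers move at their own pace and stop on an object; the grip force is fixed at half the most. Time passes only in rows, so rows that repeat a pose let the fingers close. It gives the time, the measured TCP pose, the force, the opening and the grip force at its end, in the units of the state.
- get_state(): the state, without advancing time (a new reading comes with each control period).
- snapshot(name): name is "scene" or "side" or "wrist"; returns the picture (384x512x3 uint8, blue, green, red); there is no depth.
- get_calibration(name): a dict with "fovy" (degrees; the focal length in pixels is half the picture's height over the tangent of half this angle, whatever the lens; pixels are square), "cx", "cy" (the principal point, pixels), "D" ([k1, k2, p1, p2, k3] as OpenCV has them; the pictures are not rectified), "world_to_cam" (4x4, takes a point from world to camera coordinates); the wrist camera has in their place "hand_eye" (4x4, takes a point from camera to tool coordinates, whose origin is the TCP and whose axes are the flange's). Camera axes: x right, y up, looking along -z (the intrinsics and any distortion apply to the point x, -y, -z); pixel columns grow to the right and rows downward; lengths in mm; the calibration is good to about 2 mm. A picture is of the moment at which its call begins: read the wrist's pose just before it. get_calibration takes no time and is no camera call.
- job_done(): hands the job in; it is judged then, once.
Trained networks look in the newest picture that a camera, given by its name, has taken for a name from the list of things; names that differ only in an ending like _2 or _b are one class to them, and where a whole thing is asked for, a point or a joint stands for the part that bears it (a point fixed in the world has none). Each returns a list of dicts, best first, with "conf" (0 to 1); they miss things now and then, are a little off and sometimes report something else, mostly with a low value. They report only what shows in the picture. A call takes as long as a camera call. They do not tell look-alikes from the thing itself.
- recognise(thing, camera): "xy" ([column, row] in pixels, amid what is visible of it).
- tip_of(thing, camera): "xy" ([column, row] in pixels: a listed point, or the origin of a listed thing).
The state is a dict: "time": time; "joint_pos": joint angles; "joint_vel": joint speeds; "effort": joint torques, N m; "ee_pos": TCP position; "tool_rot": TCP orientation; "wrist_force": force on the tool from outside, world axes, zero at the start; "torque": the same for the moment, N m; "opening": opening from 0.0 (shut) to 1.0 (fully open); "grip_force": force on a finger pad.
Only numpy, scipy, OpenCV 4.12 (cv2) and the standard library are available. Lean on these libraries where they do the work, as an engineer would, in place of code of your own. Each camera call takes 0.05 s, during which the arm holds its last target. There are 200 camera calls.

## Working session

There is one attempt and no reset: what is moved stays moved. The work goes in short steps, Python scripts to look and compute and a tool call to move; the robot and the scene stay as the last step left them, time stands still between calls to the robot, and variables do not carry over. Pictures are saved under pics/ and viewed, at most 10 in all, crops included, and the job is handed in when it is done.

Besides the shell and the picture viewer there is one more tool, called as name(argument=value, ...), one argument or row to a line, values as JSON. jog_arm: Moves the arm, as the interface text tells. Its arguments: {"type":"object","properties":{"series":{"type":"array"}},"required":["series"]}

```bash
mkdir -p pics; ls
python3 - <<'E'
from rig import *
import cv2
s=get_state();print({k:s[k] for k in('time','ee_pos','tool_rot','wrist_force','opening')})
print(grip_point_offset if not callable(grip_point_offset) else grip_point_offset())
a=snapshot('scene');b=snapshot('side')
cv2.imwrite('pics/a.png',a);cv2.imwrite('pics/b.png',b)
for c in('scene','side'):
  print(c,get_calibration(c))
  for t in('nose_tip','rest_seat','round','hexagon','square','probe','rest','fixture'):
    print(t,[(d['xy'],round(d['conf'],2)) for d in tip_of(t,c)][:3],[(d['xy'],round(d['conf'],2)) for d in recognise(t,c)][:3] if t=='probe' else '')
print(get_calibration('wrist'))
E
```

```text
pics
{'time': 0.0, 'ee_pos': array([ 185.6957584 , -463.86549623,  230.81452196]), 'tool_rot': array([ 9.81930385e-01,  1.89241631e-01, -1.22539432e-04, -5.55628964e-04]), 'wrist_force': array([ 0.29911746, -0.48416297, -0.67686582]), 'opening': 0.9971656964111106}
18.700000000000003
scene {'fovy': 56.92249799048887, 'cx': 256.6137818169188, 'cy': 192.94926088007725, 'D': array([-0.02204848,  0.        ,  0.        ,  0.        ,  0.        ]), 'world_to_cam': array([[-3.65658412e-01,  9.30749040e-01,  3.86831978e-04,
         2.64918692e+02],
       [-7.65333685e-01, -3.00909031e-01,  5.68962306e-01,
         3.65495350e+02],
       [ 5.29677522e-01,  2.07749798e-01,  8.22363511e-01,
        -1.61822086e+03],
       [ 0.00000000e+00,  0.00000000e+00,  0.00000000e+00,
         1.00000000e+00]])}
nose_tip [] 
rest_seat [([315.9, 185.8], 0.94), ([233.5, 193.3], 0.59)] 
round [([234.0, 189.3], 0.54)] 
hexagon [([252.1, 197.5], 0.49), ([293.2, 222.1], 0.39)] 
square [([217.2, 178.6], 0.49)] 
probe [([311.8, 199.7], 0.82), ([326.5, 180.5], 0.74), ([350.0, 199.7], 0.71)] [([353.6, 178.9], 
[... 841 characters left out ...]
5), ([209.8, 176.9], 0.8)] [([169.1, 160.3], 0.88), ([205.7, 150.8], 0.84), ([173.9, 137.6], 0.83)]
rest [([208.1, 184.4], 0.85)] 
fixture [([259.5, 244.0], 0.96), ([219.7, 123.3], 0.6)] 
{'fovy': 62.61704246569215, 'cx': 254.00179444677852, 'cy': 196.38428378749512, 'D': array([-0.06279553,  0.        ,  0.        ,  0.        ,  0.        ]), 'hand_eye': array([[-6.63123675e-04,  9.57214614e-01,  2.89378199e-01,
         7.42354426e+01],
       [ 9.99998849e-01,  1.02969633e-03, -1.11451886e-03,
        -1.52776850e+00],
       [-1.36480541e-03,  2.89377127e-01, -9.57214195e-01,
        -1.41820683e+02],
       [ 0.00000000e+00,  0.00000000e+00,  0.00000000e+00,
         1.00000000e+00]])}
```

Run:
```python
import cv2,numpy as np
a=cv2.imread('pics/a.png')[110:270,170:400];b=cv2.imread('pics/b.png')[90:320,110:360]
a=cv2.resize(a,None,fx=3.4,fy=3.4,interpolation=2);b=cv2.resize(b,None,fx=2.6,fy=2.6,interpolation=2)
cv2.imwrite('pics/a2.png',a);cv2.imwrite('pics/b2.png',b)
```

```text
(no output)
```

View pics/a2.png

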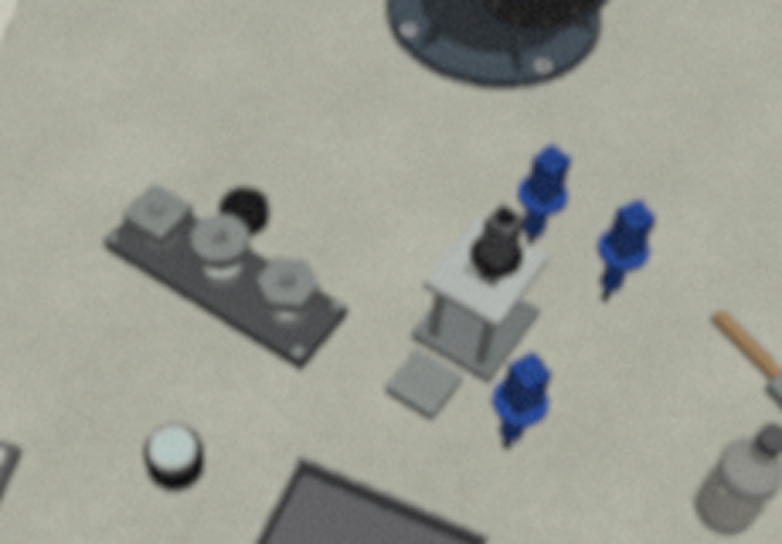

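View pics/b2.png

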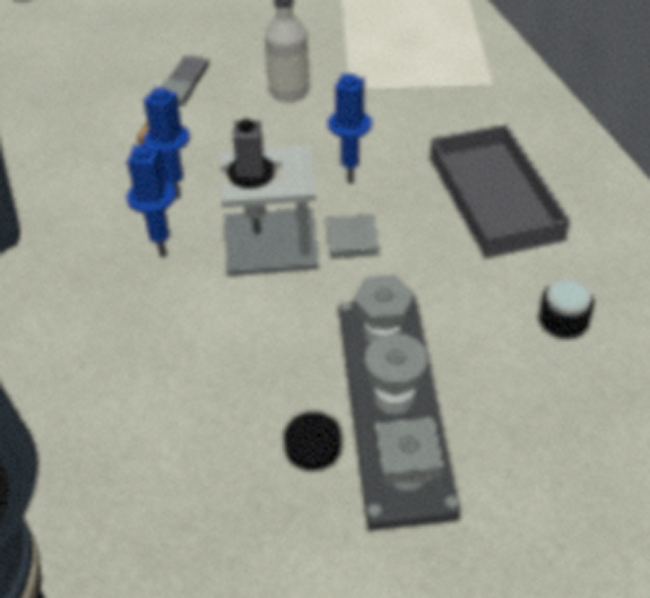

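View pics/a.png

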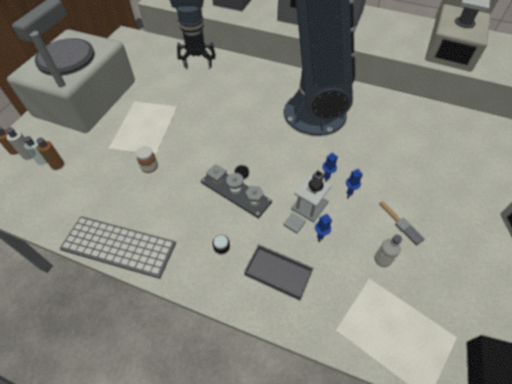

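Candidates for the probe in the scene picture: blue look-alikes at (330,165), (354,180) and (323,227), and the grey-handled black-flanged probe in the aluminium fork at (317,183), which is also at (206,150) in the side view. The last one matches the description. The bar, from the rest end, carries the hexagon, round, then square.

```bash
cat > h.py <<'E'
import numpy as np,cv2
from rig import *
from scipy.spatial.transform import Rotation as R
from scipy.optimize import least_squares
F=np.diag([1,-1,-1.])
def K(c): 
    f=192/np.tan(np.radians(c['fovy']/2)); return np.array([[f,0,c['cx']],[0,f,c['cy']],[0,0,1.]])
def w2c(name,st=None):
    c=get_calibration(name)
    if name!='wrist': return c,c['world_to_cam']
    T=np.eye(4);T[:3,:3]=R.from_quat(st['tool_rot']).as_matrix();T[:3,3]=st['ee_pos']
    return c,np.linalg.inv(T@c['hand_eye'])
def proj(P,name,st=None):
    c,W=w2c(name,st);p=(W[:3,:3]@np.asarray(P,float).reshape(-1,3).T+W[:3,3:]).T@F
    return cv2.projectPoints(p,np.zeros(3),np.zeros(3),K(c),c['D'])[0].reshape(-1,2)
def ray(uv,name,st=None):
    c,W=w2c(name,st);n=cv2.undistortPoints(np.array([[uv]],float),K(c),c['D'])[0,0]
    d=W[:3,:3].T@(F@np.array([n[0],n[1],1]));o=-W[:3,:3].T@W[:3,3];return o,d
def onz(uv,z,name,st=None):
    o,d=ray(uv,name,st);return o+d*(z-o[2])/d[2]
def tri(obs):
    A=np.zeros((3,3));b=np.zeros(3)
    for uv,n,st in obs:
        o,d=ray(uv,n,st);d/=np.linalg.norm(d);M=np.eye(3)-np.outer(d,d);A+=M;b+=M@o
    return np.linalg.solve(A,b)
E
python3 - <<'E'
from h import *
np.set_printoptions(precision=1,suppress=True)
for n,a,b in(('seat',(315.9,185.8),(205.9,161.1)),('sq',(216.2,171.5),(266.9,261.2)),('rd',(234.7,180),(262.3,227.3)),('hex',(254.4,192.6),(257.7,203.8)),('fix',(232,192.6),(259.5,244)),('rest',(310.3,199.4),(208.1,184.4)),('cap',(506/3.4+170,213/3.4+110),(248/2.6+110,124/2.6+90))):
    P=tri([(a,'scene',None),(b,'side',None)]);print(n,P,proj(P,'scene')-a,proj(P,'side')-b)
# fork corners at z=115 from scene crop: yaw
for u,v in((427,280),(490,318),(548,263)): print(onz((170+u/3.4,110+v/3.4),115,'scene'))
for u,v in((222,203),(314,198),(310,150)): print(onz((110+u/2.6,90+v/2.6),115,'side'))
for u,v in((210,70),(0,0)): pass
E
```

```text
seat [473.8 124.4 101. ] [[-0.9  0.7]] [[-1.2 -0.7]]
sq [ 517.5 -247.4   64.7] [[-0.4  0.2]] [[-0.6 -0.3]]
rd [ 541.3 -159.4   83.6] [[-0.3  0.2]] [[-0.5 -0.2]]
hex [563.1 -73.4  77.1] [[-0.4  0.2]] [[-0.5 -0.3]]
fix [ 542.9 -164.4   10.7] [[ 2.  -1.1]] [[2.9 1.3]]
rest [472.6 116.7   9.8] [[-0.5  0.4]] [[-0.6 -0.4]]
cap [480.2 125.1 185.5] [[-0.7  0.6]] [[-1.  -0.6]]
[532.9  69.8 115. ]
[553.9 142.5 115. ]
[467.  179.3 115. ]
[435.9  85.5 115. ]
[533.   57.1 115. ]
[556.1 138.4 115. ]
```

Run:
```python
from h import *
np.set_printoptions(precision=1,suppress=True)
for a,b in(((325.9,180),(172.7,187.3)),((348.5,197.4),(178,165)),((319,240),(244.6,159.2))):
    P=tri([(a,'scene',None),(b,'side',None)]);print(P,proj(P,'scene')-a)
# go to view pose: TCP target
s=get_state();M=R.from_quat(s['tool_rot']).as_matrix()
print(M.T@(np.array([400,145,290])-s['ee_pos']))
```

```text
[364.5 146.5   9.6] [[-0.9  0.7]]
[406.4 249.1   3. ] [[-0.6  0.5]]
[623.5 193.6   5.8] [[-0.6  0.4]]
[ 425.3 -486.   -58.7]
```

Run:
```python
from h import *
s=get_state();M=R.from_quat(s['tool_rot']).as_matrix()
print(M.T@(np.array([480,124,300])-s['ee_pos']))
```

```text
[ 491.7181327  -436.71910906  -68.7253351 ]
```

jog_arm(
  series=[
    [85, [50, -40, -69], 8],
    [85, [85, -75, -69], 16],
    [85, [120, -110, -69], 24],
    [85, [155, -145, -69], 32],
    [85, [190, -175, -69], 37],
    [85, [225, -205, -69], 37],
    [85, [260, -235, -69], 37],
    [85, [295, -265, -69], 37],
    [85, [330, -295, -69], 37],
    [85, [365, -325, -69], 37],
    [85, [400, -355, -69], 37],
    [85, [435, -385, -69], 37],
    [85, [465, -415, -69], 37],
    [85, [492, -437, -69], 37],
    [85, [492, -437, -69], 37],
    [85, [492, -437, -69], 37],
  ],
)

```text
time: 2.6
ee_pos: [426.0, -76.1, 300.3]
tool_rot: [0.994, -0.103, 0.001, -0.021]
wrist_force: [0.2, -0.1, 0.1]
opening: 0.993
grip_force: 0.0
```

Run:
```python
from h import *
np.set_printoptions(precision=1,suppress=True)
s=get_state();i=snapshot('wrist');cv2.imwrite('pics/w1.png',i)
print(s['time'],s['ee_pos'],R.from_quat(s['tool_rot']).as_euler('xyz',degrees=True),s['wrist_force'])
for t in('rest_seat','probe'): print(t,[(d['xy'],round(d['conf'],2)) for d in tip_of(t,'wrist')][:3],[(d['xy'],round(d['conf'],2)) for d in recognise(t,'wrist')][:3])
print('expected cap',proj([477,123,186],'wrist',s))
```

```text
2.6 [426.  -76.1 300.3] [-177.6    0.1  -11.8] [ 0.2 -0.1  0.1]
rest_seat [] []
probe [([126.4, 223.6], 0.9), ([65.7, 211.5], 0.87), ([41.4, 58.1], 0.75)] [([14.4, 52.0], 0.81), ([57.1, 168.0], 0.75), ([85.2, 260.3], 0.62)]
expected cap [[ 30.2 179.7]]
```

View pics/w1.png

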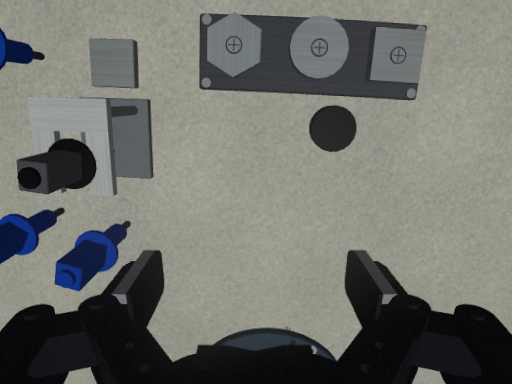

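The wrist view shows hex, round and square marks at (233.5,44.5), (319.5,47.5), (398,55), and the black-capped grey probe at (30,178); the arm was still under way.

Run:
```python
from h import *
np.set_printoptions(precision=1,suppress=True)
s=get_state();M=R.from_quat(s['tool_rot']).as_matrix()
for n,a,b,w in(('sq',(216.2,171.5),(266.9,261.2),(398,55)),('rd',(234.7,180),(262.3,227.3),(319.5,47.5)),('hex',(254.4,192.6),(257.7,203.8),(233.5,44.5))):
    P=tri([(a,'scene',None),(b,'side',None)]*1+[(w,'wrist',s)]*3);print(n,P,proj(P,'scene')-a,proj(P,'side')-b,proj(P,'wrist',s)-w)
    for z in (60,75,90): print(onz(w,z,'wrist',s))
q=np.array([onz(p,115,'wrist',s) for p in((28,97),(108,97),(116,194))]);print(q)
print(s['joint_vel'],M.T@(np.array([480,124,300])-s['ee_pos']))
```

```text
sq [ 517.5 -247.1   64.3] [[-0.3  0.2]] [[-0.6 -0.3]] [[ 0.1 -0.1]]
[ 517.6 -248.7   60. ]
[ 516.8 -242.6   75. ]
[ 516.  -236.6   90. ]
rd [ 540.2 -159.3   82.9] [[-0.2  0.1]] [[-0.9  0.1]] [[ 0.  -0.6]]
[ 542.3 -163.3   60. ]
[ 540.5 -160.6   75. ]
[ 538.7 -157.9   90. ]
hex [562.6 -71.8  76.3] [[0.1 0.4]] [[-0.9 -0.4]] [[ 0.7 -0.5]]
[565.2 -69.9  60. ]
[562.5 -70.9  75. ]
[559.8 -71.8  90. ]
[[555.9 150.8 115. ]
 [535.5  63.7 115. ]
 [434.7  88.9 115. ]]
[ 0. -0. -0. -0.  0.  0.] [  12.6 -206.3    8.9]
```

jog_arm(
  series=[
    [85, [3, -50, 9], 3],
    [85, [7, -100, 9], 3],
    [85, [10, -150, 9], 3],
    [85, [13, -206, 9], 3],
    [85, [13, -206, 9], 3],
    [85, [13, -206, 9], 3],
    [85, [13, -206, 9], 3],
    [85, [13, -206, 9], 3],
  ],
)

```text
time: 3.65
ee_pos: [442.0, -60.7, 299.2]
tool_rot: [0.994, -0.097, 0.002, -0.042]
wrist_force: [0.1, 0.2, -0.7]
opening: 0.998
grip_force: 0.0
```

Run:
```python
from h import *
np.set_printoptions(precision=1,suppress=True)
s=get_state();i=snapshot('wrist');cv2.imwrite('pics/w2.png',i)
print(s['time'],s['ee_pos'],R.from_quat(s['tool_rot']).as_euler('xyz',degrees=True),s['joint_vel'])
for t in('rest_seat','probe'): print(t,[(d['xy'],round(d['conf'],2)) for d in tip_of(t,'wrist')][:3],[(d['xy'],round(d['conf'],2)) for d in recognise(t,'wrist')][:3])
print('expected cap',proj([477,123,186],'wrist',s))
```

```text
3.65 [442.  -60.7 299.2] [-175.2    0.3  -11.1] [ 0.  0.  0.  0.  0. -0.]
rest_seat [] [([127.8, 136.5], 0.95)]
probe [([88.0, 211.4], 0.95), ([70.1, 63.0], 0.85), ([145.4, 227.7], 0.6)] [([109.8, 261.4], 0.95), ([38.5, 240.9], 0.89), ([21.5, 55.5], 0.67)]
expected cap [[ 60.6 188.7]]
```

View pics/w2.png

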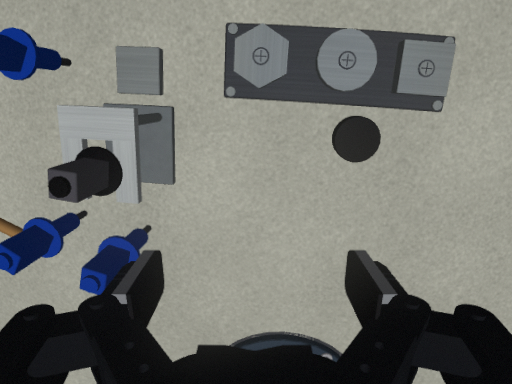

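Run:
```python
from h import *
np.set_printoptions(precision=3,suppress=True)
s=get_state();print(s['joint_pos'],s['ee_pos'],s['tool_rot'])
```

```text
[-0.195  0.103  0.002  1.475  0.083  3.141] [441.971 -60.676 299.095] [ 0.994 -0.097  0.002 -0.042]
```

The last joint hit its limit (tool yaw = j1 − j6 + π), so I'll grip along the rest's x instead, which needs a turn of about −87°.

jog_arm(
  series=[
    [85, [0, 0, 0], -8],
    [85, [0, 0, 0], -16],
    [85, [0, 0, 0], -24],
    [85, [0, 0, 0], -32],
    [85, [0, 0, 0], -40],
    [85, [0, 0, 0], -48],
    [85, [0, 0, 0], -56],
    [85, [0, 0, 0], -64],
    [85, [0, 0, 0], -72],
    [85, [0, 0, 0], -80],
    [85, [0, 0, 0], -87],
    [85, [0, 0, 0], -87],
  ],
)

```text
time: 5.1
ee_pos: [441.9, -60.7, 299.1]
tool_rot: [0.787, 0.615, 0.03, -0.029]
wrist_force: [0.5, 0.8, -0.2]
opening: 0.995
grip_force: 0.0
```

Run:
```python
from h import *
np.set_printoptions(precision=3,suppress=True)
s=get_state();M=R.from_quat(s['tool_rot']).as_matrix();print(s['joint_pos'],s['ee_pos'],M)
print(M.T@(np.array([480,124,300])-s['ee_pos']))
```

```text
[-0.195  0.103  0.002  1.475  0.083  1.62 ] [441.946 -60.667 299.126] [[ 0.242  0.97   0.011]
 [ 0.967 -0.242  0.082]
 [ 0.083 -0.009 -0.997]]
[187.809  -7.746  14.782]
```

The leftover 4.8° tilt is about the closing axis, so the pads stay flat on the handle's faces and the probe will still hang upright. I'll keep it and compute moves in the tilted axes.

jog_arm(
  series=[
    [85, [45, -2, 4], 0],
    [85, [90, -4, 8], 0],
    [85, [135, -6, 12], 0],
    [85, [188, -8, 15], 0],
    [85, [188, -8, 15], 0],
    [85, [188, -8, 15], 0],
  ],
)

```text
time: 5.7
ee_pos: [480.1, 125.3, 299.5]
tool_rot: [0.788, 0.614, 0.03, -0.029]
wrist_force: [0.1, 0.2, -0.6]
opening: 0.999
grip_force: 0.0
```

Run:
```python
from h import *
np.set_printoptions(precision=2,suppress=True)
s=get_state();i=snapshot('wrist');cv2.imwrite('pics/w3.png',i)
print(s['time'],s['ee_pos'],s['joint_pos']);print(R.from_quat(s['tool_rot']).as_matrix())
for t in('rest_seat','probe'): print(t,[(d['xy'],round(d['conf'],2)) for d in tip_of(t,'wrist')][:3],[(d['xy'],round(d['conf'],2)) for d in recognise(t,'wrist')][:3])
print('expected cap',proj([[477,123,186],[477,123,115]],'wrist',s))
```

```text
5.7 [480.12 125.26 299.54] [0.21 0.18 0.09 1.46 0.08 2.02]
[[ 0.24  0.97  0.01]
 [ 0.97 -0.24  0.08]
 [ 0.08 -0.01 -1.  ]]
rest_seat [([341.3, 290.0], 0.71)] [([284.1, 175.1], 0.59)]
probe [([176.3, 177.4], 0.89), ([345.4, 100.0], 0.75), ([254.5, 174.2], 0.66)] [([160.6, 91.4], 0.97), ([147.5, 196.4], 0.96), ([375.8, 88.7], 0.57)]
expected cap [[252.76 207.85]
 [253.61 191.55]]
```

View pics/w3.png

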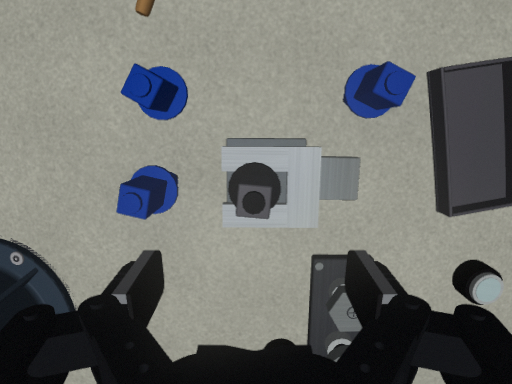

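Run:
```python
from h import *
i=cv2.imread('pics/w3.png')[130:240,210:330]
i=cv2.convertScaleAbs(i,alpha=1.8,beta=10)
cv2.imwrite('pics/w3c.png',cv2.resize(i,None,fx=5,fy=5,interpolation=2))
```

```text
(no output)
```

View pics/w3c.png

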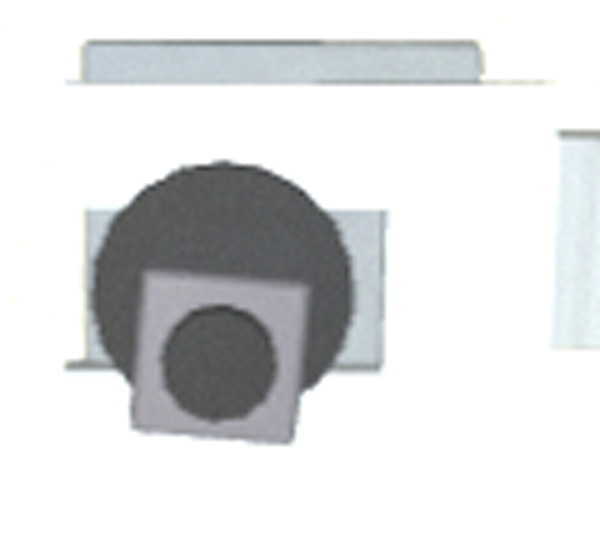

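Run:
```python
from h import *
np.set_printoptions(precision=2,suppress=True)
s=get_state();g=lambda u,v,z:onz((210+u/5,130+v/5),z,'wrist',s)
c=np.array([g(u,v,180) for u,v in((142,270),(310,284),(293,442),(131,430))]);print(c,c.mean(0))
for k in range(4):
    d=c[(k+1)%4]-c[k];print(np.degrees(np.arctan2(d[1],d[0])),np.linalg.norm(d))
print('cap',g(219,363,186),'fl',g(223,290,121))
sl=[g(85,210,115),g(385,210,115),g(380,370,115),g(65,366,115)];print(np.array(sl))
M=R.from_quat(s['tool_rot']).as_matrix();ty=M[:,1];print(np.degrees(np.arctan2(ty[1],ty[0])))
```

```text
[[469.99 142.77 180.  ]
 [497.4  133.3  180.  ]
 [487.86 106.58 180.  ]
 [460.78 115.67 180.  ]] [479.01 124.58 180.  ]
-19.052743141792604 29.00258841816692
-109.65570911960927 28.3735874777095
161.43736434964822 28.56761598377792
71.22241096997631 28.616710407773706
cap [479.17 124.97 186.  ] fl [479.54 125.33 121.  ]
[[455.1  148.18 115.  ]
 [516.76 132.54 115.  ]
 [507.83  98.84 115.  ]
 [441.9  116.43 115.  ]]
-14.261994350976666
```

Run:
```python
from h import *
np.set_printoptions(precision=2,suppress=True)
s=get_state();M=R.from_quat(s['tool_rot']).as_matrix()
print(M.T@(np.array([479.4,126.5,132])-s['ee_pos']),s['wrist_force'])
```

```text
[-10.77  -0.17 167.65] [ 0.05 -0.84  0.25]
```

jog_arm(
  series=[
    [85, [0, 0, 0], 4.8],
    [85, [-2, 0, 40], 4.8],
    [85, [-5, 0, 80], 4.8],
    [85, [-8, 0, 120], 4.8],
    [85, [-10, 0, 150], 4.8],
    [85, [-10.8, 0, 167.6], 4.8],
    [85, [-10.8, 0, 167.6], 4.8],
    [85, [-10.8, 0, 167.6], 4.8],
  ],
)

```text
time: 6.75
ee_pos: [479.8, 127.0, 132.6]
tool_rot: [0.813, 0.58, 0.029, -0.03]
wrist_force: [0.8, -0.2, 0.8]
opening: 0.997
grip_force: 0.0
```

Run:
```python
from h import *
np.set_printoptions(precision=2,suppress=True)
s=get_state();print(s['ee_pos'],s['wrist_force'],R.from_quat(s['tool_rot']).as_matrix())
```

```text
[479.78 127.03 132.63] [ 0.77 -0.17  0.83] [[ 0.33  0.95  0.01]
 [ 0.94 -0.33  0.08]
 [ 0.08 -0.02 -1.  ]]
```

jog_arm(
  series=[
    [60, [0, 0, 0], 0],
    [45, [0, 0, 0], 0],
    [38, [0, 0, 0], 0],
    [34, [0, 0, 0], 0],
    [31, [0, 0, 0], 0],
    [26, [0, 0, 0], 0],
    [20, [0, 0, 0], 0],
    [20, [0, 0, 0], 0],
    [20, [0, 0, 0], 0],
  ],
)

```text
time: 7.65
ee_pos: [479.6, 127.7, 132.2]
tool_rot: [0.813, 0.581, 0.029, -0.03]
wrist_force: [-2.3, 1.3, 5.3]
opening: 0.344
grip_force: 58.7
```

Run:
```python
from h import *
np.set_printoptions(precision=3,suppress=True)
s=get_state();M=R.from_quat(s['tool_rot']).as_matrix();print(s['ee_pos'],s['wrist_force'],s['torque'],M)
print(M.T@np.array([0,0,110]))
```

```text
[479.551 127.655 132.185] [-2.279  1.268  5.268] [-0.074  0.488  0.045] [[ 0.324  0.946  0.012]
 [ 0.943 -0.324  0.083]
 [ 0.082 -0.016 -0.997]]
[   9.006   -1.73  -109.617]
```

jog_arm(
  series=[
    [20, [0.4, 0, -5], 0],
    [20, [1.2, -0.2, -15], 0],
    [20, [2.9, -0.6, -35], 0],
    [20, [5.3, -1, -65], 0],
    [20, [7.8, -1.5, -95], 0],
    [20, [9, -1.7, -110], 0],
    [20, [9, -1.7, -110], 0],
    [20, [9, -1.7, -110], 0],
    [20, [9, -1.7, -110], 0],
  ],
)

```text
time: 8.55
ee_pos: [479.1, 127.4, 241.2]
tool_rot: [0.813, 0.581, 0.028, -0.031]
wrist_force: [0.2, -0.6, -2.4]
opening: 0.343
grip_force: 59.8
```

Run:
```python
from h import *
np.set_printoptions(precision=2,suppress=True)
s=get_state();M=R.from_quat(s['tool_rot']).as_matrix();print(s['ee_pos'],s['wrist_force'],s['opening'])
a=snapshot('scene');b=snapshot('side');w=snapshot('wrist');
p=proj(s['ee_pos'],'scene')[0].astype(int);q=proj(s['ee_pos'],'side')[0].astype(int);print(p,q)
f=lambda i,p:cv2.resize(i[max(p[1]-60,0):p[1]+60,p[0]-60:p[0]+60],(400,400),interpolation=2)
cv2.imwrite('pics/lift.png',np.hstack([f(a,p),f(b,q)]));cv2.imwrite('pics/w4.png',w);cv2.imwrite('pics/lb.png',b)
for c in('scene','side','wrist'): print(c,[(d['xy'],round(d['conf'],2)) for d in tip_of('nose_tip',c)][:4])
```

```text
[479.05 127.44 241.23] [ 0.2  -0.58 -2.38] 0.3434471807825329
[321 162] [202 120]
scene []
side [([203.8, 152.6], 0.4)]
wrist []
```

View pics/lift.png

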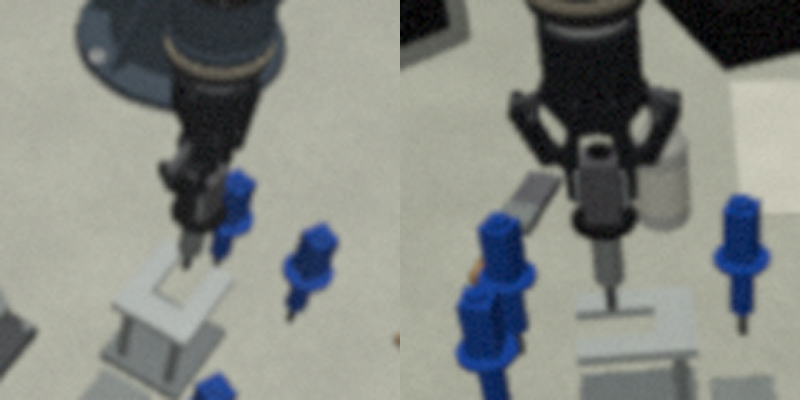

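Run:
```python
from h import *
np.set_printoptions(precision=2,suppress=True)
s=get_state();M=R.from_quat(s['tool_rot']).as_matrix();e=s['ee_pos']
P=tri([((316.8,181.5),'scene',None),((205.6,153),'side',None)]);print('tip',P,'expect',e+[-.35,-2.65,-112.2])
T=np.array([540.2,-159.3,97])+[.35,2.65,112.2]
print(M.T@(np.array([T[0],T[1],e[2]])-e),M.T@(T-e))
```

```text
tip [476.17 124.84 130.67] expect [479.07 124.89 129.74]
[-248.05  149.85  -22.73] [-250.72  150.39    9.9 ]
```

jog_arm(
  series=[
    [20, [-35, 21, -3], 0],
    [20, [-70, 42, -6], 0],
    [20, [-105, 63, -9], 0],
    [20, [-140, 85, -13], 0],
    [20, [-175, 106, -16], 0],
    [20, [-210, 127, -19], 0],
    [20, [-240, 145, -22], 0],
    [20, [-248, 150, -22.7], 0],
    [20, [-249, 150, -8], 0],
    [20, [-250.7, 150.4, 9.9], 0],
    [20, [-250.7, 150.4, 9.9], 0],
    [20, [-250.7, 150.4, 9.9], 0],
    [20, [-250.7, 150.4, 9.9], 0],
  ],
)

```text
time: 10.15
ee_pos: [541.1, -156.4, 210.5]
tool_rot: [0.813, 0.581, 0.029, -0.03]
wrist_force: [-0.1, -0.4, -2.5]
opening: 0.342
grip_force: 59.9
```

Run:
```python
from h import *
np.set_printoptions(precision=2,suppress=True)
s=get_state();print(s['ee_pos'],s['wrist_force'],s['time'],s['tool_rot'])
w=snapshot('wrist');b=snapshot('side');a=snapshot('scene')
q=proj(s['ee_pos']-[0,0,110],'side')[0].astype(int);p=proj(s['ee_pos']-[0,0,110],'scene')[0].astype(int)
f=lambda i,p:cv2.resize(i[p[1]-50:p[1]+50,p[0]-33:p[0]+33],(260,400),interpolation=2)
print(p,q);cv2.imwrite('pics/r.png',np.hstack([f(a,p),f(b,q),cv2.resize(w[120:320,188:318],(260,400),interpolation=2)]))
```

```text
[ 541.09 -156.44  210.52] [-0.09 -0.36 -2.49] 10.15 [ 0.81  0.58  0.03 -0.03]
[234 177] [261 222]
```

View pics/r.png

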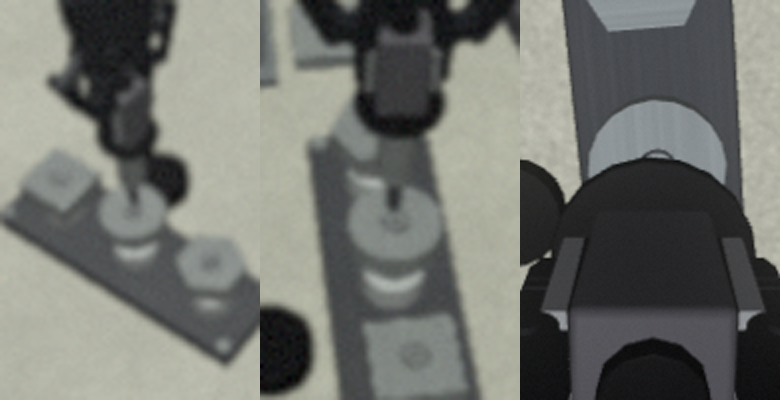

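Run:
```python
from h import *
np.set_printoptions(precision=2,suppress=True)
s=get_state();x=np.array([.324,.943,0]);y=np.array([.946,-.324,0])
m=np.array([540.2,-159.3,83])
print(proj([m+9*x,m,m+9*x+5*y,m+9*x-5*y,m+31*x],'wrist',s))
print(proj([m,m+[0,0,14]],'scene'),proj([m,m+[0,0,14]],'side'))
i=cv2.imread('pics/r.png')
for u in((656,150),): print(onz(((u[0]-520)/2+188,u[1]/2+120),83,'wrist',s)-9*x)
# disc outline top at panel (656,100), left(588,160), right(727,160)
for u in((656,100),(589,155),(726,155)): print(onz(((u[0]-520)/2+188,u[1]/2+120),83,'wrist',s)-m)
```

```text
[[256.66 194.07]
 [256.63 203.89]
 [262.29 194.08]
 [251.03 194.05]
 [256.72 169.51]]
[[234.54 180.05]
 [234.34 177.74]] [[261.4  227.32]
 [261.54 223.84]]
[ 539.37 -159.91   83.  ]
[ 9.31 29.02  0.  ]
[-26.97  15.33   0.  ]
[30.85 -4.29  0.  ]
```

Run:
```python
from h import *
np.set_printoptions(precision=2,suppress=True,linewidth=150)
s=get_state();e=s['ee_pos']+[-.35,-2.65,-112.2]
for c in('scene','side'):
    print(c,'pred tip, nose top:',proj([e,e+[0,0,35]],c).ravel())
    g=np.mean([cv2.cvtColor(snapshot(c),6).astype(float) for _ in range(4)],0)
    u,v=proj(e,c)[0].astype(int)
    print(u-7,v-8);print(g[v-8:v+6,u-7:u+9].astype(int))
```

```text
scene pred tip, nose top: [234.29 177.68 233.79 171.71]
227 169
[[173 180 170 143 103  84  80  82  82  79  68  50  34  31  32  34]
 [170 178 173 148 109  84  80  82  81  78  70  50  36  31  30  32]
 [166 179 178 155 117  86  80  82  81  78  70  51  34  31  27  33]
 [159 178 179 164 128  94  82  79  81  81  80  66  47  34  30  32]
 [142 165 172 163 139 110  88  79  86 101 109  99  81  57  40  33]
 [112 141 153 154 146 126  97  74  83 112 131 128 116  91  64  40]
 [103 125 139 145 146 133 106  70  77 114 139 145 137 122  95  64]
 [113 132 141 144 144 136 111  76  76 113 139 145 146 137 121  89]
 [127 141 142 144 143 137 120  90  88 115 137 144 145 145 136 110]
 [134 143 144 143 141 135 124 106  99 119 137 143 143 146 142 124]
 [137 142 142 143 139 131 121 113 108 119 136 144 142 144 143 133]
 [137 143 142 142 139 130 122 117 115 122 136 143 144 146 141 136]
 [135 142 143 143 140 135 126 126 126 131 139 143 144 143 137 129]
 [131 142 144 143 142 140 137 135 136 139 141 142 143 141 130 119]]
side pred tip, nose top: [261.72 223.48 262.07 214.42]
254 215
[[103 101  95  89  85  86  87  87 
[... 204 characters left out ...]
  83  93  98  93  85  78  75]
 [125 130 137 140 137 114  82  62  62  80 108 123 120 110  98  87]
 [125 131 132 135 130 110  73  51  57  84 115 131 131 126 120 110]
 [133 134 134 134 131 108  73  51  55  86 116 130 132 131 131 128]
 [135 135 134 134 130 110  72  50  57  87 116 131 133 132 132 133]
 [136 136 135 135 129 113  81  56  64  92 118 132 134 133 132 133]
 [138 136 135 135 132 118  94  81  86 105 121 131 134 132 134 133]
 [136 136 135 134 129 122 114 110 110 115 120 125 132 132 133 134]
 [136 137 135 131 124 117 120 119 116 120 119 122 129 133 134 134]
 [136 138 136 132 119 111 114 114 109 114 116 116 126 132 132 132]
 [136 137 135 134 123 115 113 115 113 112 110 114 125 133 133 134]]
```

jog_arm(
  series=[
    [20, [-0.3, 0, 4], 0],
    [20, [-0.6, 0.1, 8], 0],
    [20, [-0.8, 0.2, 10], 0],
    [20, [-0.8, 0.2, 10], 0],
  ],
)

```text
time: 11.1
ee_pos: [540.6, -156.6, 199.0]
tool_rot: [0.813, 0.581, 0.028, -0.031]
wrist_force: [-0.4, -0.1, -1.7]
opening: 0.346
grip_force: 59.9
```

jog_arm(
  series=[
    [20, [-0.2, 0, 2], 0],
    [20, [-0.2, 0, 3], 0],
    [20, [-0.2, 0, 3], 0],
  ],
)

```text
time: 11.4
ee_pos: [540.9, -156.6, 196.6]
tool_rot: [0.813, 0.581, 0.029, -0.03]
wrist_force: [-1.4, -0.2, 1.7]
opening: 0.348
grip_force: 60.4
```

jog_arm(
  series=[
    [20, [-0.1, 0, 1], 0],
    [20, [-0.1, 0, 1.6], 0],
    [20, [-0.1, 0, 1.6], 0],
  ],
)

```text
time: 11.7
ee_pos: [540.8, -156.5, 195.0]
tool_rot: [0.813, 0.581, 0.029, -0.03]
wrist_force: [-2.0, -1.0, 3.9]
opening: 0.342
grip_force: 60.6
```

jog_arm(
  series=[
    [20, [0, 0, 0], 0],
    [20, [0, 0, 0], 0],
  ],
)

```text
time: 11.9
ee_pos: [540.8, -156.5, 195.0]
tool_rot: [0.813, 0.581, 0.029, -0.03]
wrist_force: [-0.3, -0.7, 3.3]
opening: 0.352
grip_force: 60.6
```

jog_arm(
  series=[
    [20, [0, 0, 0], 0],
    [20, [0, 0, 0], 0],
    [20, [0, 0, 0], 0],
    [20, [0, 0, 0], 0],
    [20, [0, 0, 0], 0],
    [20, [0, 0, 0], 0],
    [20, [0, 0, 0], 0],
  ],
)

```text
time: 12.6
ee_pos: [540.8, -156.5, 194.9]
tool_rot: [0.813, 0.581, 0.029, -0.03]
wrist_force: [-0.3, -0.6, 3.7]
opening: 0.341
grip_force: 60.7
```

jog_arm(
  series=[
    [20, [0.3, 0, -4], 0],
    [20, [0.8, -0.2, -10], 0],
    [20, [2.5, -0.5, -30], 0],
    [20, [2.5, -0.5, -30], 0],
    [20, [2.5, -0.5, -30], 0],
    [20, [2.5, -0.5, -30], 0],
  ],
)

```text
time: 13.2
ee_pos: [540.4, -156.4, 224.2]
tool_rot: [0.813, 0.581, 0.028, -0.031]
wrist_force: [-0.7, -0.1, -1.4]
opening: 0.346
grip_force: 60.3
```

Run:
```python
from h import *
np.set_printoptions(precision=2,suppress=True)
s=get_state();M=R.from_quat(s['tool_rot']).as_matrix();e=s['ee_pos'];print(e,s['wrist_force'])
T=np.array([562.6,-71.8,94])+[.35,2.65,112.2]
print(M.T@(np.array([T[0],T[1],e[2]])-e),M.T@(T-e))
```

```text
[ 540.44 -156.37  224.18] [-0.73 -0.09 -1.42]
[89.5  -6.95  7.45] [88.03 -6.65 25.37]
```

jog_arm(
  series=[
    [20, [30, -2.3, 2.5], 0],
    [20, [60, -4.6, 5], 0],
    [20, [85, -6.5, 7], 0],
    [20, [89.5, -7, 7.5], 0],
    [20, [88.7, -6.8, 16], 0],
    [20, [88, -6.7, 25.4], 0],
    [20, [88, -6.7, 25.4], 0],
    [20, [88, -6.7, 25.4], 0],
    [20, [88, -6.7, 25.4], 0],
  ],
)

```text
time: 14.1
ee_pos: [563.2, -69.8, 207.1]
tool_rot: [0.813, 0.58, 0.029, -0.03]
wrist_force: [-0.4, 0.9, -2.2]
opening: 0.339
grip_force: 60.0
```

Run:
```python
from h import *
np.set_printoptions(precision=2,suppress=True,linewidth=150)
s=get_state();e=s['ee_pos']+[-.35,-2.65,-112.2];print(e,s['wrist_force'])
m=np.array([562.6,-71.8,79])
for c in('scene','side'):
    print(c,'tip,mark:',proj([e,m],c).ravel())
    g=cv2.blur(cv2.cvtColor(snapshot(c),6),(1,1))
    u,v=proj(e,c)[0].astype(int)
    print(u-7,v-4);print(g[v-4:v+8,u-7:u+9].astype(int))
```

```text
[562.83 -72.43  94.94] [-0.35  0.93 -2.23]
scene tip,mark: [254.29 189.98 254.5  192.54]
247 185
[[146 163 173 166 143 113  92  83  78  88 118 150 171 177 181 180]
 [112 134 151 153 143 126 102  79  79 100 128 149 163 175 180 180]
 [ 92 110 131 145 146 135 107  76  72 101 130 144 151 160 176 179]
 [ 96 122 136 142 143 137 108  79  71 102 133 141 144 152 167 177]
 [114 130 140 145 142 138 119  91  80 110 134 142 144 147 155 172]
 [131 139 145 144 145 137 125 109 104 117 138 142 143 145 151 163]
 [141 145 144 142 140 133 125 118 116 124 136 143 144 143 148 155]
 [143 146 144 143 135 129 118 115 117 124 135 142 144 145 148 149]
 [138 144 145 142 135 124 120 117 117 124 139 144 145 143 145 144]
 [130 142 144 144 138 130 126 127 129 136 140 145 143 146 141 128]
 [120 137 144 144 143 139 141 136 140 141 143 145 145 142 129 111]
 [105 130 141 144 145 145 144 144 146 147 146 145 144 126 110  92]]
side tip,mark: [257.05 198.85 256.8  202.71]
250 194
[[174 174 171 171 160 130  78  55  82 126 157 165 165 167 168 169]
 [170 167 165 166 157 127  71  53  76 121 151 159 161 166 167 166]
 [159 155 150 146 139 111  68  52  71 111 134 141 149 154 165 167]
 [146 136 137 135 127  97  63  51  73 111 126 133 136 146 158 166]
 [139 136 130 132 126 102  72  64  81 113 129 129 130 134 142 158]
 [134 134 132 133 125 114  96  90 104 126 132 131 132 131 134 144]
 [133 131 134 133 128 126 117 115 120 123 131 130 130 133 132 137]
 [130 132 133 132 126 120 120 118 114 117 122 134 133 132 132 133]
 [131 132 131 132 121 118 117 115 114 112 118 125 131 131 131 132]
 [131 130 128 121 115 113 116 112 110 110 109 122 128 133 129 129]
 [134 130 130 124 118 110 114 115 112 108 108 124 126 129 130 128]
 [128 131 130 127 121 116 109 108 112 111 116 127 131 127 131 132]]
```

jog_arm(
  series=[
    [20, [-0.3, 0, 4], 0],
    [20, [-0.7, 0.1, 8], 0],
    [20, [-0.9, 0.2, 11], 0],
    [20, [-1, 0.2, 12], 0],
    [20, [-1, 0.2, 12], 0],
  ],
)

```text
time: 14.7
ee_pos: [563.1, -69.2, 194.7]
tool_rot: [0.813, 0.581, 0.029, -0.03]
wrist_force: [-0.2, 0.3, -1.9]
opening: 0.345
grip_force: 60.0
```

jog_arm(
  series=[
    [20, [-0.2, 0, 2], 0],
    [20, [-0.2, 0, 3], 0],
    [20, [-0.2, 0, 3], 0],
  ],
)

```text
time: 15.0
ee_pos: [563.1, -69.2, 191.8]
tool_rot: [0.813, 0.581, 0.029, -0.03]
wrist_force: [-0.5, -0.3, -1.1]
opening: 0.342
grip_force: 60.0
```

jog_arm(
  series=[
    [20, [-0.2, 0, 2], 0],
    [20, [-0.2, 0, 2], 0],
    [20, [-0.2, 0, 2], 0],
  ],
)

```text
time: 15.3
ee_pos: [563.2, -69.3, 190.1]
tool_rot: [0.813, 0.581, 0.029, -0.03]
wrist_force: [0.2, -0.3, 0.1]
opening: 0.345
grip_force: 60.5
```

jog_arm(
  series=[
    [20, [-0.2, 0, 2], 0],
    [20, [-0.2, 0, 3], 0],
    [20, [-0.2, 0, 3], 0],
  ],
)

```text
time: 15.6
ee_pos: [563.2, -69.2, 187.0]
tool_rot: [0.813, 0.581, 0.029, -0.03]
wrist_force: [-1.4, -1.5, 4.4]
opening: 0.346
grip_force: 60.8
```

jog_arm(
  series=[
    [20, [0, 0, 0], 0],
  ],
)

```text
time: 15.7
ee_pos: [563.2, -69.2, 187.1]
tool_rot: [0.813, 0.581, 0.029, -0.03]
wrist_force: [1.3, 0.3, 3.5]
opening: 0.344
grip_force: 60.8
```

jog_arm(
  series=[
    [20, [0, 0, 0], 0],
    [20, [0, 0, 0], 0],
    [20, [0, 0, 0], 0],
    [20, [0, 0, 0], 0],
    [20, [0, 0, 0], 0],
    [20, [0, 0, 0], 0],
    [20, [0, 0, 0], 0],
    [20, [0, 0, 0], 0],
  ],
)

```text
time: 16.5
ee_pos: [563.2, -69.2, 187.0]
tool_rot: [0.813, 0.581, 0.029, -0.03]
wrist_force: [0.2, -0.2, 4.8]
opening: 0.345
grip_force: 60.8
```

jog_arm(
  series=[
    [20, [0.3, 0, -4], 0],
    [20, [0.8, -0.2, -10], 0],
    [20, [3, -0.6, -36], 0],
    [20, [3, -0.6, -36], 0],
    [20, [3, -0.6, -36], 0],
    [20, [3, -0.6, -36], 0],
  ],
)

```text
time: 17.1
ee_pos: [562.7, -69.1, 222.3]
tool_rot: [0.813, 0.581, 0.028, -0.031]
wrist_force: [-0.1, 0.8, -2.2]
opening: 0.346
grip_force: 60.4
```

Run:
```python
from h import *
np.set_printoptions(precision=2,suppress=True)
s=get_state();M=R.from_quat(s['tool_rot']).as_matrix();e=s['ee_pos'];print(e,s['wrist_force'])
T=np.array([517.5,-247.2,82])+[.35,2.65,112.2]
print(M.T@(np.array([T[0],T[1],e[2]])-e),M.T@(T-e))
```

```text
[562.66 -69.07 222.25] [-0.11  0.79 -2.16]
[-179.92   14.43  -14.94] [-182.2    14.92   13.01]
```

jog_arm(
  series=[
    [20, [-35, 2.8, -2.9], 0],
    [20, [-75, 6, -6.2], 0],
    [20, [-115, 9.2, -9.5], 0],
    [20, [-155, 12.4, -12.9], 0],
    [20, [-175, 14, -14.5], 0],
    [20, [-180, 14.4, -14.9], 0],
    [20, [-181, 14.6, 0], 0],
    [20, [-182.2, 14.9, 13], 0],
    [20, [-182.2, 14.9, 13], 0],
    [20, [-182.2, 14.9, 13], 0],
    [20, [-182.2, 14.9, 13], 0],
  ],
)

```text
time: 18.2
ee_pos: [518.6, -244.3, 195.6]
tool_rot: [0.813, 0.581, 0.029, -0.03]
wrist_force: [0.7, -0.2, -2.5]
opening: 0.343
grip_force: 60.0
```

Run:
```python
from h import *
np.set_printoptions(precision=2,suppress=True,linewidth=150)
s=get_state();e=s['ee_pos']+[-.35,-2.65,-112.2];print(e,s['wrist_force'])
m=np.array([517.5,-247.2,66])
for c in('scene','side'):
    print(c,'tip,mark:',proj([e,m],c).ravel())
    g=cv2.cvtColor(snapshot(c),6)
    u,v=proj(e,c)[0].astype(int)
    print(u-7,v-4);print(g[v-4:v+8,u-7:u+9].astype(int))
```

```text
[ 518.28 -246.98   83.4 ] [ 0.69 -0.16 -2.53]
scene tip,mark: [215.39 168.76 215.86 171.47]
208 164
[[183 186 183 174 145 111  89  80  88 119 152 171 182 179 179 180]
 [185 182 185 180 161 130  98  76  86 126 154 167 173 177 178 179]
 [183 185 178 175 160 136 102  67  79 118 144 156 162 168 175 177]
 [183 177 167 159 151 134 107  73  78 111 133 140 150 156 164 174]
 [177 164 153 147 142 134 121  92  96 119 134 141 142 144 152 162]
 [165 154 147 141 140 137 122 116 119 129 134 136 139 138 142 149]
 [153 143 141 139 137 135 128 124 130 132 133 137 138 138 137 140]
 [142 140 141 139 138 130 126 126 127 125 127 136 140 138 136 136]
 [140 140 139 140 138 134 124 120 120 123 129 136 143 143 140 135]
 [132 137 139 141 141 137 131 128 128 130 136 141 141 142 134 118]
 [115 125 134 139 139 138 137 136 138 139 140 142 143 135 119  95]
 [ 93 105 122 134 138 139 138 138 142 140 141 142 136 119  96  83]]
side tip,mark: [266.83 256.3  266.32 260.57]
259 252
[[106 111 118 127 129 118  94  77  78  89 105 124 131 133 140 141]
 [131 133 136 137 137 119  86  58  58  76 109 132 139 137 138 140]
 [137 136 136 139 136 117  82  58  50  70 105 134 139 137 137 140]
 [136 135 138 140 135 117  87  57  57  80 111 133 141 139 137 139]
 [138 136 136 139 136 122  96  71  66  93 121 136 139 141 137 134]
 [137 139 136 136 137 127 110  90  89 103 124 135 142 141 138 138]
 [137 138 136 138 133 126 119 112 109 115 125 132 135 138 138 137]
 [138 139 135 136 126 121 123 121 118 122 120 122 132 139 136 137]
 [137 136 136 134 127 120 124 121 112 123 121 116 127 137 140 137]
 [134 138 136 133 125 117 119 117 120 124 122 116 128 137 138 139]
 [136 138 138 137 127 119 115 120 120 120 120 122 131 138 141 138]
 [137 136 139 137 135 127 121 117 120 120 125 130 138 140 139 139]]
```

jog_arm(
  series=[
    [20, [-0.3, 0, 4], 0],
    [20, [-0.7, 0.1, 8], 0],
    [20, [-0.9, 0.2, 11], 0],
    [20, [-1, 0.2, 12.5], 0],
    [20, [-1, 0.2, 12.5], 0],
  ],
)

```text
time: 18.8
ee_pos: [518.2, -244.5, 182.1]
tool_rot: [0.813, 0.581, 0.029, -0.03]
wrist_force: [-0.0, -0.7, -1.9]
opening: 0.347
grip_force: 60.1
```

jog_arm(
  series=[
    [20, [-0.2, 0, 2], 0],
    [20, [-0.2, 0, 3], 0],
    [20, [-0.2, 0, 3], 0],
  ],
)

```text
time: 19.1
ee_pos: [518.3, -244.6, 179.4]
tool_rot: [0.813, 0.581, 0.029, -0.03]
wrist_force: [0.2, 0.3, -1.6]
opening: 0.345
grip_force: 60.1
```

jog_arm(
  series=[
    [20, [-0.1, 0, 1.5], 0],
    [20, [-0.2, 0, 2.5], 0],
    [20, [-0.2, 0, 2.5], 0],
  ],
)

```text
time: 19.4
ee_pos: [518.3, -244.6, 177.0]
tool_rot: [0.813, 0.581, 0.029, -0.03]
wrist_force: [-1.2, -0.2, 2.2]
opening: 0.344
grip_force: 60.6
```

jog_arm(
  series=[
    [20, [-0.1, 0, 1], 0],
    [20, [-0.1, 0, 1.6], 0],
    [20, [-0.1, 0, 1.6], 0],
  ],
)

```text
time: 19.7
ee_pos: [518.3, -244.5, 175.4]
tool_rot: [0.813, 0.581, 0.029, -0.03]
wrist_force: [0.1, -0.3, 3.4]
opening: 0.344
grip_force: 60.8
```

jog_arm(
  series=[
    [20, [0, 0, 0], 0],
  ],
)

```text
time: 19.8
ee_pos: [518.3, -244.5, 175.5]
tool_rot: [0.813, 0.581, 0.029, -0.03]
wrist_force: [-0.5, 0.1, 3.7]
opening: 0.353
grip_force: 60.8
```

Net about 5.8 N; I'll hold, then lift and head back.

jog_arm(
  series=[
    [20, [0, 0, 0], 0],
    [20, [0, 0, 0], 0],
    [20, [0, 0, 0], 0],
    [20, [0, 0, 0], 0],
    [20, [0, 0, 0], 0],
    [20, [0, 0, 0], 0],
    [20, [0, 0, 0], 0],
    [20, [0, 0, 0], 0],
  ],
)

```text
time: 20.6
ee_pos: [518.3, -244.5, 175.4]
tool_rot: [0.813, 0.581, 0.029, -0.03]
wrist_force: [-0.0, -0.8, 3.0]
opening: 0.348
grip_force: 60.9
```

jog_arm(
  series=[
    [20, [0.3, 0, -4], 0],
    [20, [0.8, -0.2, -10], 0],
    [20, [3.3, -0.6, -40], 0],
    [20, [5.7, -1.1, -70], 0],
    [20, [5.7, -1.1, -70], 0],
    [20, [5.7, -1.1, -70], 0],
    [20, [5.7, -1.1, -70], 0],
  ],
)

```text
time: 21.3
ee_pos: [517.8, -244.3, 244.5]
tool_rot: [0.813, 0.581, 0.028, -0.031]
wrist_force: [-0.1, -0.0, -2.9]
opening: 0.346
grip_force: 60.5
```

Run:
```python
from h import *
np.set_printoptions(precision=2,suppress=True)
s=get_state();M=R.from_quat(s['tool_rot']).as_matrix();e=s['ee_pos'];print(e,s['wrist_force'])
print(M.T@(np.array([479.45,127.6,245])-e))
```

```text
[ 517.79 -244.29  244.5 ] [-0.09 -0.02 -2.94]
[ 338.1  -156.71   30.07]
```

jog_arm(
  series=[
    [20, [35, -16, 3], 0],
    [20, [75, -35, 7], 0],
    [20, [115, -53, 10], 0],
    [20, [155, -72, 14], 0],
    [20, [195, -90, 17], 0],
    [20, [235, -109, 21], 0],
    [20, [275, -127, 24], 0],
    [20, [310, -144, 27.6], 0],
    [20, [330, -153, 29.3], 0],
    [20, [338, -156.7, 30], 0],
    [20, [338, -156.7, 30], 0],
    [20, [338, -156.7, 30], 0],
    [20, [338, -156.7, 30], 0],
    [20, [338, -156.7, 30], 0],
  ],
)

```text
time: 22.7
ee_pos: [480.0, 126.3, 245.7]
tool_rot: [0.813, 0.58, 0.029, -0.03]
wrist_force: [-0.7, -0.7, -2.6]
opening: 0.344
grip_force: 60.5
```

Run:
```python
from h import *
np.set_printoptions(precision=2,suppress=True)
s=get_state();M=R.from_quat(s['tool_rot']).as_matrix();e=s['ee_pos'];print(e,s['wrist_force'])
print(M.T@(np.array([479.45,127.6,245])-e),M.T@(np.array([479.45,127.6,140])-e))
w=snapshot('wrist')
b=snapshot('side');a=snapshot('scene')
t=e-[.35,2.65,112.2]
p=proj(t,'scene')[0].astype(int);q=proj(t,'side')[0].astype(int);print(proj(t,'scene'),proj(t,'side'),proj([479.2,125,115],'scene'),proj([479.2,125,115],'side'))
f=lambda i,p:cv2.resize(i[p[1]-40:p[1]+30,p[0]-35:p[0]+35],(390,390),interpolation=2)
cv2.imwrite('pics/back.png',np.hstack([f(a,p),f(b,q)]))
```

```text
[480.02 126.33 245.67] [-0.74 -0.7  -2.6 ]
[ 0.95 -0.94  0.76] [ -7.6    0.74 105.4 ]
[[315.58 182.26]] [[205.85 151.62]] [[315.26 185.39]] [[206.07 156.23]]
```

View pics/back.png

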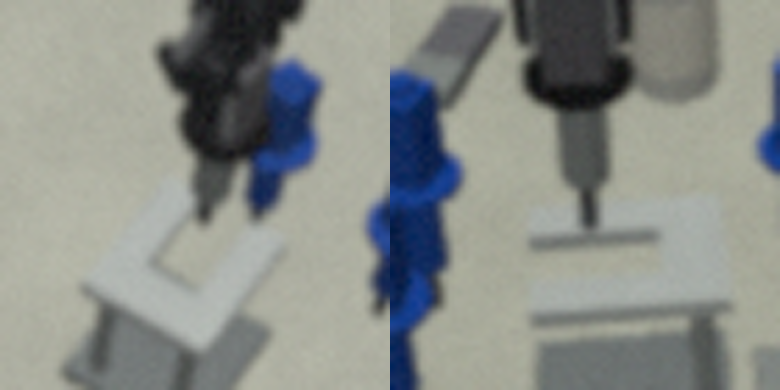

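jog_arm(
  series=[
    [20, [0.8, -0.8, 0.7], 0],
    [20, [0.8, -0.8, 0.7], 0],
    [20, [-0.8, -0.5, 20], 0],
    [20, [-2.4, -0.2, 40], 0],
    [20, [-4, 0.1, 60], 0],
    [20, [-4, 0.1, 60], 0],
  ],
)

```text
time: 23.45
ee_pos: [478.0, 128.2, 183.5]
tool_rot: [0.813, 0.581, 0.027, -0.031]
wrist_force: [-0.4, -0.5, -1.8]
opening: 0.346
grip_force: 60.3
```

jog_arm(
  series=[
    [20, [-1.6, 0.3, 20], 0],
    [20, [-2.9, 0.5, 35], 0],
    [20, [-3.4, 0.6, 42], 0],
    [20, [-3.4, 0.6, 42], 0],
    [20, [-3.4, 0.6, 42], 0],
  ],
)

```text
time: 23.95
ee_pos: [479.8, 128.6, 144.5]
tool_rot: [0.813, 0.581, 0.029, -0.03]
wrist_force: [0.6, 0.0, -1.7]
opening: 0.345
grip_force: 60.5
```

jog_arm(
  series=[
    [20, [-0.8, 0, 0], 0],
    [20, [-1.2, 0.1, 5], 0],
    [20, [-1.6, 0.2, 10], 0],
    [20, [-1.6, 0.2, 10], 0],
    [20, [-1.6, 0.2, 10], 0],
  ],
)

```text
time: 24.45
ee_pos: [478.9, 127.7, 133.2]
tool_rot: [0.813, 0.581, 0.028, -0.03]
wrist_force: [-0.1, 0.3, -2.3]
opening: 0.344
grip_force: 60.5
```

jog_arm(
  series=[
    [20, [-0.1, 0, 1.2], 0],
    [20, [-0.1, 0, 1.2], 0],
  ],
)

```text
time: 24.65
ee_pos: [479.2, 127.8, 132.3]
tool_rot: [0.813, 0.581, 0.029, -0.03]
wrist_force: [0.2, -1.0, -1.9]
opening: 0.344
grip_force: 60.7
```

jog_arm(
  series=[
    [20, [0, 0, 0.5], 0],
    [20, [0, 0, 0.5], 0],
  ],
)

```text
time: 24.85
ee_pos: [479.2, 127.8, 132.2]
tool_rot: [0.813, 0.581, 0.029, -0.03]
wrist_force: [-3.0, -1.0, 6.7]
opening: 0.34
grip_force: 61.7
```

jog_arm(
  series=[
    [20, [0, 0, 0.4], 0],
    [20, [0, 0, 0.4], 0],
  ],
)

```text
time: 25.05
ee_pos: [479.2, 127.8, 132.1]
tool_rot: [0.813, 0.581, 0.029, -0.03]
wrist_force: [-5.5, -2.3, 13.1]
opening: 0.343
grip_force: 62.5
```

jog_arm(
  series=[
    [20, [0, 0, -0.6], 0],
    [20, [0, 0, -0.6], 0],
    [28, [0, 0, -0.6], 0],
    [31, [0, 0, -0.6], 0],
    [34, [0, 0, -0.6], 0],
    [40, [0, 0, -0.6], 0],
    [50, [0, 0, -0.6], 0],
    [65, [0, 0, -0.6], 0],
    [85, [0, 0, -0.6], 0],
    [85, [0, 0, -0.6], 0],
    [85, [0, 0, -0.6], 0],
    [85, [0, 0, -0.6], 0],
  ],
)

```text
time: 26.25
ee_pos: [479.1, 127.8, 131.9]
tool_rot: [0.813, 0.581, 0.029, -0.03]
wrist_force: [0.3, -0.1, 0.6]
opening: 0.994
grip_force: 0.0
```

jog_arm(
  series=[
    [85, [0.8, -0.2, -10], 0],
    [85, [4, -0.8, -50], 0],
    [85, [8, -1.5, -95], 0],
    [85, [12, -2.3, -145], 0],
    [85, [14, -2.6, -170], 0],
    [85, [14, -2.6, -170], 0],
    [85, [14, -2.6, -170], 0],
    [85, [14, -2.6, -170], 0],
  ],
)

```text
time: 27.05
ee_pos: [478.8, 127.7, 301.8]
tool_rot: [0.813, 0.581, 0.028, -0.03]
wrist_force: [-0.3, 0.1, 0.1]
opening: 0.998
grip_force: 0.0
```

Run:
```python
from h import *
np.set_printoptions(precision=2,suppress=True,linewidth=170)
s=get_state();i=snapshot('wrist');cv2.imwrite('pics/w9.png',i);print(s['time'],s['ee_pos'])
g0=cv2.cvtColor(cv2.imread('pics/w3.png'),6);g=cv2.cvtColor(i,6)
print('pred cap,flange',proj([[479.2,125,186],[479.5,125.3,121]],'wrist',s))
# dark-blob (flange+cap) stats then/now, fork region
for k in(g0,g):
    r=k[130:240,200:330]; m=((r<45)*255).astype(np.uint8)
    n,l,st,c=cv2.connectedComponentsWithStats(m);j=np.argsort(-st[1:,4])[:3]+1
    print(st[j],c[j]+[200,130])
a0=cv2.imread('pics/b.png').astype(int);b=snapshot('side').astype(int)
d=np.abs(a0-b).max(2)>45;ys,xs=np.where(d);h=np.histogram2d(ys,xs,bins=[np.arange(0,385,32),np.arange(0,513,32)])[0];print(h.astype(int))
```

```text
27.05 [478.79 127.69 301.81]
pred cap,flange [[258.24 206.4 ]
 [258.6  191.16]]
[[ 29  33  51  44 644]
 [ 43  61  22  23 369]
 [ 37  41   3   3   5]] [[255.8  180.86]
 [253.5  201.91]
 [238.4  172.2 ]]
[[ 32  34  51  44 888]
 [ 46  63  22  22 378]] [[258.59 181.39]
 [256.6  203.51]]
[[ 830  859  514    0    0  622  697    0    0    0    0    0    0    0    0    0]
 [ 604 1007  767    0    0  443  705    1    0    0    0    0    0    0    0    0]
 [ 372 1024  980   20    0  500  564   90    0    0    0    0    0    0    0    0]
 [ 100 1021 1024  213    0   16    8    0    0    0    0    0    0    0    0    0]
 [   0  847 1024  451    0    0    0    0    0    0    0    0    0    0    0    0]
 [   0  552 1024  604    0    0    0    0    0    0    0    0    0    0    0    0]
 [  52  135  780   41    0    0    0    0    0    0    0    0    0    0    0    0]
 [  78   13    7  304    0    0    0    0    0    0    0    0    0    0    0    0]
 [   0   45  470  769    0    0    0    0    0    0    0    0    0    0    0    0]
 [ 627  809  951  900    0    0    0    0    0    0    0    0    0    0    0    0]
 [ 391  707  967  995   87    0    0    0    0    0    0    0    0    0    0    0]
 [   0    0  301  794  324    0    0    0    0    0    0    0    0    0    0    0]]
```

```bash
python3 -c "
from rig import *
print(job_done())"
```

```text
the job is handed in; nothing more can be done
None
```

The job is handed in: I pressed the round, hexagonal and square specimens in that order at about 6 N each, holding each for at least 0.8 s, then set the probe back upright in its rest and let go at 27 s of the 69 s allowed; the judge gave no verdict.

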